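# Brake the parts carousel, cover the open pot, release the brake

## Robot

A 6-joint arm with a two-finger parallel gripper is mounted at the origin on the work surface. World frame = base frame: x ahead of the robot, y to its left, z up, the work surface at z = 0. Lengths are in mm, angles in degrees, forces in N, time in s.
With the tool pointing down it reaches from about 350 to 850 mm from the base axis. Payload 8.1 kg.
Tool frame: the origin (TCP) lies midway between the tips of the shut fingers; the grasp point (between the pads) lies 19 mm behind it; z points along the fingers, y is the line along which they close (so a half turn about z gives the same grasp; the last joint's range is limited). The gripper opens to 85 mm and grips with 20 to 120 N. Pads are 22 mm wide; open, the fingers measure 114 mm over their backs; the gripper's body (76 mm by 85 mm) begins 54 mm behind the grasp point. The pads swing forward as they close: fully open they stand 13 mm farther back than shut.
Start: joints at [66.784, 7.471, 85.268, -0, 87.261, -4.893], TCP at [188.604, 569.591, 231.292] pointing down, gripper open.
Joint ranges: [-169.43, 169.43], [-51.17, 129.36], [1.28, 143.12], [-76.62, 256.62], [0, 156.53], [-152.29, 152.29]. Speed limits (degrees/s): [136.94, 136.94, 159.86, 180, 180, 180].

## Interface

Orientations are given as [roll, pitch, yaw] about the fixed x, y, z axes, in that order (R = Rz(yaw) Ry(pitch) Rx(roll)).
In Python, from bench import sensors, optics, r gives the robot as it stands.
- The arm moves only by the tool apply_moves, never from a script. Its argument "targets" is a list of rows, each a list of 7 numbers: the shift along the tool's x, y, z in mm, then the turn, a rotation vector about the tool's x, y, z in rad, then the closure, from 0 (fully open) to 1 (shut). In form: [[x, y, z, wx, wy, wz, claw], ...]. A call has 1 to 20 rows; each row shifts and turns the commanded pose from where the row before left it, along the tool's axes as they then stand; what a row does not reach is not made up. A row lasts 1/8 s, in which the tool goes at most 62.5 mm and 10.7 degrees, less where a joint would pass 70% of its speed; a pose out of reach is approached as far as the arm can. A call is refused whole if a number of a shift passes 62.5 or a number of a turn 0.188, either way. A call with a gripper value outside its range is refused whole. The fingers move at their own pace and stop on an object; "force" is the grip in N (left out, the last holds). Time passes only in rows, so rows that do not move let the fingers close. It gives the time, the measured TCP pose, the force, the opening and the grip force at its end, in the units of the state.
- sensors.sense(): the state, without advancing time (a new reading comes with each control period).
- optics.snapshot(name): name is "side" or "top" or "wrist"; returns the picture (400x640x3 uint8, red, green, blue); there is no depth.
- optics.get_calibration(name): a dict with "camera_matrix" (3x3 intrinsics, pixels), "pose" (4x4, takes a point from camera to world coordinates). Camera axes: x right, y down, z forward; pixel columns grow to the right and rows downward; lengths in mm; the calibration is good to about 2 mm. A picture is of the moment at which its call begins: read the wrist's pose just before it. get_calibration takes no time and is no camera call; for the wrist camera it gives the pose at the moment of the call.
- r.hand_in(): hands the job in; it is judged then, once.
The state is a dict: "time": time; "joint_pos": joint angles; "qd": joint speeds; "joint_efforts": joint torques, N m; "tool_pos": TCP position; "tcp_rot": TCP orientation; "ft_force": force on the tool from outside, world axes, zero at the start; "wrist_torque": the same for the moment, N m; "finger_gap": finger opening in mm; "grip_force": force on a finger pad.
Only numpy, scipy, OpenCV 4.12 (cv2) and the standard library are available. Lean on these libraries where they do the work, as an engineer would, in place of code of your own. Each camera call takes 0.05 s, during which the arm holds its last target. There are 200 camera calls.

## Task

Lock the parts carousel: pull its brake lever up to the third notch, where it stands upright and holds by itself, and let go of it. With the brake on, set the loose cover that fits onto the carousel's open pot so that it sits level on the rim, let go of it, then press the brake's release button until the lever has dropped all the way back, and let the button come up. Leave the other things on the bench where they are.

Things in the scene. Friction and masses are not known exactly. Their poses are not given: they have to be found in the camera images.
- fixture: Fixed steel base plate (12 mm thick; x -150 to +110, y -215 to +115 mm) with a parts carousel and its brake. Origin: on the bench under the carousel's axis, z up. The brake lever swings in the plane y = -175 mm. Carousel: aluminium disc 210 mm across, top 40 mm above the bench, three steel pots 65 mm from the axis, 120 degrees apart; two wear covers (knob tops 118 mm above the bench), one is open.
- turntable (a joint): Turn of the carousel about its upright axis, rad, counterclockwise from above; at 0 the open pot lies towards the fixture's +x. It turns easily while the brake is off.
- pot_rim (a point): Centre of the open pot's mouth, level with the rim, 85 mm above the bench. Pot outside 66 mm across, wall 4 mm, inside 58 mm across and 41 mm deep. Moves with the carousel.
- lever (a joint): Brake lever angle, rad: 0 = off, leaning to the fixture's +x, 34 degrees above level; grows as it is raised towards -x. A spring pulls it to 0; a pawl holds it at notches 0.37, 0.67, 0.97 (third, upright), 1.27; stop 1.42. To set a notch raise it 0.05 to 0.1 past and let go. Overshot, it comes back only by the release button.
- lever_hinge (a point): Point on the lever's hinge axis in the lever's mid plane, 65 mm above the bench; the axis runs along the fixture's y. The bracket's two grey cheeks stand 12 to 17 mm either side, up to 74 mm high.
- lever_ball (a point): Centre of the black ball (26 mm across) at the lever's tip, 110 mm from the hinge; the lever is a steel bar 10 mm wide and 14 mm deep. The ball can be pinched across the fixture's y from above and turns between the fingers.
- button (a joint): Travel of the release button, m: 0 = up, 0.008 = fully down; it takes 3 to 5 N against its spring, a little more while the lever is held. The pawl lets go at about 0.0035. It bobs by itself as the lever ratchets.
- button_top (a point): Centre of the top of the round black release button (28 mm across), 70 mm above the bench, 100 mm from the hinge towards the fixture's -x, over a grey housing 40 mm high. Pressed straight down. Moves with the button.
- cover: The loose aluminium cover that fits the pots, lying on the bench right way up. Origin: centre of its underside, z up. A plug 50 mm across and 8 mm high below, then a disc 74 mm across and 5 mm thick, then a black cylindrical knob 20 mm across and 28 mm high (top 41 mm above the origin). About 70 g.
- cover_seat (a point): Centre of the underside of the cover's disc, 8 mm above its origin: this face rests on the pot's rim.
- small_cover: A smaller cover of the same make, disc 48 mm across: it does not fit. Leave it alone. Origin: centre of its underside.
- reel: Empty grey plastic reel standing on its flange, 60 mm across, 40 mm high. Bystander.
- tweezers: Dark steel tweezers lying flat, 120 mm long. Bystander.
- board: Green circuit board, 80 x 60 mm. Bystander.
- screwdriver: Black-handled screwdriver, 160 mm long. Bystander.
Not all that is in view belongs to the job. What is shaped like the cover but red or yellow is not meant.

How it is judged:
By the outcome, as a careful person would: the job done as asked, in the order asked, and still so for the second after the job is handed in, with the robot touching nothing.
It also fails if it takes over 64 s, if anything falls off the work surface, if the arm or the gripper's body presses on something with over 40 N, if the wrist force passes 120 N, or if a joint passes its speed limit or range.

## Working session

There is one attempt and no reset: what is moved stays moved. The work goes in short steps, Python scripts to look and compute and a tool call to move; the robot and the scene stay as the last step left them, time stands still between calls to the robot, and variables do not carry over. Pictures are saved under pics/ and viewed, at most 10 in all, crops included, and the job is handed in when it is done.

Besides the shell and the picture viewer there is one more tool, called after ">>>" in YAML: its name, and indented under it one key for each argument. apply_moves: Moves the arm, as the interface text tells. Its arguments: {"type":"object","properties":{"targets":{"type":"array"},"force":{"type":"number"}},"required":["targets"]}

```bash
mkdir -p pics; cat > h.py <<'E'
import numpy as np, cv2
from bench import sensors, optics, r
def snap(n,f=None):
    im=np.asarray(optics.snapshot(n)).copy()
    if f: cv2.imwrite(f,im[:,:,::-1])
    return im
def cal(n):
    c=optics.get_calibration(n); return np.array(c["camera_matrix"]),np.array(c["pose"])
def ray(c,u,v):
    K,P=c; d=P[:3,:3]@np.linalg.solve(K,[u,v,1.]); return P[:3,3],d
def onz(c,u,v,z):
    o,d=ray(c,u,v); return o+d*(z-o[2])/d[2]
def proj(c,p):
    K,P=c; q=K@(P[:3,:3].T@(np.asarray(p,float)-P[:3,3])); return q[:2]/q[2]
E
python3 - <<'E'
from h import *
print(sensors.sense())
a=snap("top","pics/top0.png"); b=snap("side","pics/side0.png")
np.save("top0.npy",a);np.save("side0.npy",b)
for n in("top","side"): print(*cal(n))
E
```

```text
{'time': 0.0, 'joint_pos': array([ 6.67857032e+01,  7.51392506e+00,  8.53283168e+01,  3.12365869e-03,
        8.72631730e+01, -4.89342189e+00]), 'qd': array([-0.03737691,  0.05098474,  0.05953376, -0.00208707, -0.02401485,
       -0.03262487]), 'joint_efforts': array([-1.42778888e-03, -5.69384551e+01, -5.00552917e+01, -5.07595832e-04,
        1.48698053e-02,  1.40208246e-05]), 'tool_pos': array([188.34965279, 569.09317864, 230.26600635]), 'tcp_rot': array([-1.79895235e+02, -1.21005970e-02,  1.61678962e+02]), 'ft_force': array([-0.63514619, -0.25571752, -0.52900778]), 'wrist_torque': array([-0.00037753, -0.03140901,  0.04247054]), 'grip_force': 0.0, 'finger_gap': 85.7431933134141}
[[440.87732133   0.         320.93918465]
 [  0.         440.87732133 196.34528281]
 [  0.           0.           1.        ]] [[-5.51336543e-02 -9.75067035e-01  2.14952454e-01  2.28576858e+02]
 [-9.98478795e-01  5.37087219e-02 -1.24687135e-02  3.69089268e+01]
 [ 6.13009935e-04 -2.15312913e-01 -9.76544916e-01  1.30562316e+03]
 [ 0.00000000e+00  0.00000000e+00  0.00000000e+00  1.00000000e+00]]
[[403.06982879   0.         315.60756006]
 [  0.         403.06982879 193.9121716 ]
 [  0.           0.           1.        ]] [[ 7.72435339e-01 -3.73050928e-01  5.13981179e-01 -2.85119535e+01]
 [-6.35077384e-01 -4.59463902e-01  6.20942540e-01 -6.37110390e+02]
 [ 4.51260714e-03 -8.06055784e-01 -5.91822363e-01  7.39432814e+02]
 [ 0.00000000e+00  0.00000000e+00  0.00000000e+00  1.00000000e+00]]
```

View pics/top0.png

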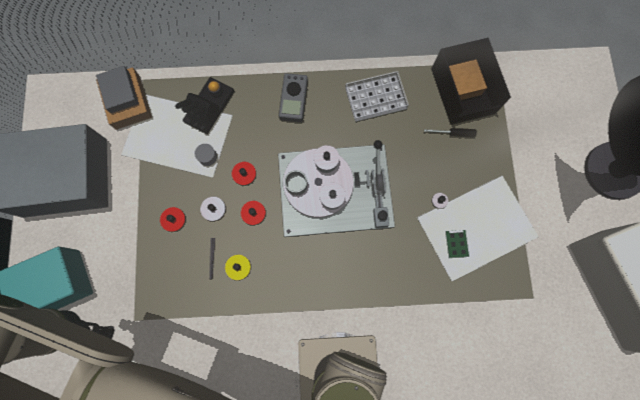

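View pics/side0.png

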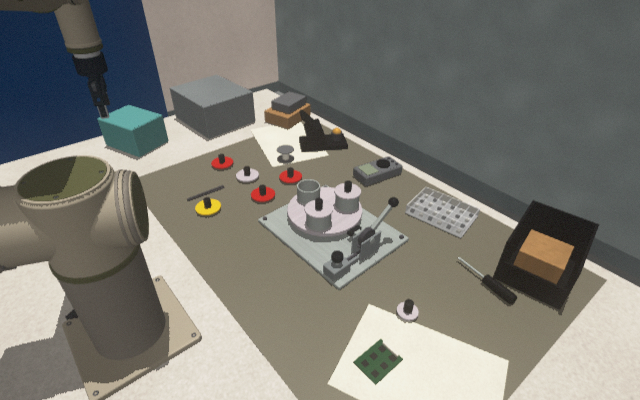

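The top view shows the plate with corners near (279,154), (389,145), (394,229) and (285,236), the open pot at (297,182), the lever ball at (378,145) and the button at (381,216). Candidates for the cover are the aluminium disc at (212,209), the small aluminium one at (440,200), and red or yellow decoys at (244,173), (253,212), (173,219) and (237,267). The disc at (212,209) fits, because it is unpainted and wider than the one at (440,200). I'll confirm it in an enlarged crop and measure.

```bash
python3 - <<'E'
from h import *
a=np.load("top0.npy")
c1=cv2.resize(a[135:245,190:270],None,fx=5,fy=5,interpolation=cv2.INTER_CUBIC)
c2=cv2.resize(a[135:245,270:450],None,fx=5,fy=5,interpolation=cv2.INTER_CUBIC)
cv2.imwrite("pics/c2.png",cv2.resize(a[130:245,190:400],None,fx=3.8,fy=3.8,interpolation=cv2.INTER_CUBIC)[:,:,::-1])
T=cal("top")
def blobs(m,lo,hi):
    n,l,s,c=cv2.connectedComponentsWithStats(m.astype(np.uint8))
    return [(s[i,4],c[i].round(1)) for i in range(1,n) if lo<s[i,4]<hi]
g=a.astype(int)
white=(g.min(2)>150)
for ar,ce in blobs(white,60,900): print("white",ar,ce,onz(T,*ce,12).round(1))
dark=(g.max(2)<50)
for ar,ce in blobs(dark[130:245,190:460],8,300): ce=ce+[190,130]; print("dark",ar,ce,onz(T,*ce,40).round(1))
for ce in [(279,154),(389,145),(394,229),(285,236)]: print(onz(T,*ce,12).round(1))
E
```

```text
white 282 [386.7 189.9] [ 522.3 -178.7   12. ]
white 394 [212.2 208.3] [494.7 346.7  12. ]
dark 21 [204.9 130.9] [729.9 361.6  40. ]
dark 57 [454.7 132.5] [ 683.1 -395.8   40. ]
dark 43 [377.5 144.2] [ 658.7 -158.6   40. ]
dark 10 [326.4 157.5] [625.3  -2.2  40. ]
dark 11 [243.5 173.2] [590.2 246.8  40. ]
dark 22 [441.  199.1] [ 479.5 -330.8   40. ]
dark 20 [211.4 207.7] [490.8 342.3  40. ]
[653.3 141.6  12. ]
[ 663.7 -198.1   12. ]
[ 402.7 -189.8   12. ]
[399.7 132.7  12. ]
```

View pics/c2.png

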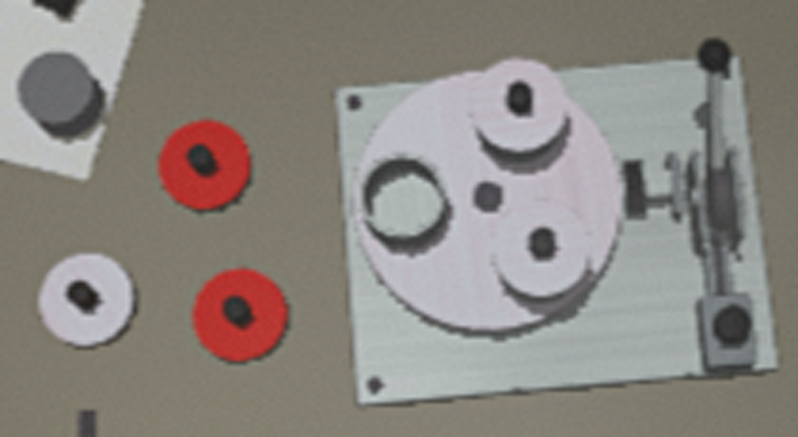

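The crop shows the cover: a plain aluminium disc at crop (87,300), full-image (213,209), larger than the one at (440,200) and not painted. The open pot is at crop (403,198), the button at (733,325) and the ball at (714,54). Next I'll fit the fixture pose.

```bash
python3 - <<'E'
from h import *
T=cal("top"); f=lambda x,y,z:onz(T,190+(x+.5)/3.8-.5,130+(y+.5)/3.8-.5,z)
C=[f(338,90,12),f(740,58,12),f(777,370,12),f(360,404,12)]
F=np.array([[110,115],[110,-215],[-150,-215],[-150,115]],float); W=np.array(C)[:,:2]
fm,wm=F.mean(0),W.mean(0); H=(F-fm).T@(W-wm); yaw=np.arctan2(H[0,1]-H[1,0],H[0,0]+H[1,1])
R=np.array([[np.cos(yaw),-np.sin(yaw)],[np.sin(yaw),np.cos(yaw)]]); t=wm-R@fm
print("yaw",np.degrees(yaw),"t",t,"res",(W-(F@R.T+t)).round(1).tolist())
print("hub",f(487,197,45),"pot",f(405,199,85),"btn",f(733,325,70),"ball",f(714,54,126.5),"cover",f(87,300,13),"knob",f(85,296,41))
for n,z in((('p',85),)): pass
K,P=cal("wrist"); s=sensors.sense(); print(K,P.round(3),s["tool_pos"],s["tcp_rot"])
E
```

```text
yaw 1.6173272884583547 t [550.82834014  26.23355547] res [[-2.0, -1.5], [-2.0, 1.7], [1.7, 2.2], [2.3, -2.4]]
hub [551.42620563  27.61365379  45.        ] pot [543.02138389  89.5170665   85.        ] btn [ 436.23061629 -150.70309681   70.        ] ball [ 630.3644154  -145.41224386  126.5       ] cover [493.5724396  345.44062926  13.        ] knob [491.05012051 340.28484664  41.        ]
[[360.3430175    0.         318.96257172]
 [  0.         360.3430175  204.3211412 ]
 [  0.           0.           1.        ]] [[ 3.15000e-01  9.16000e-01  2.49000e-01  1.26013e+02]
 [ 9.49000e-01 -3.03000e-01 -8.50000e-02  5.90747e+02]
 [-3.00000e-03  2.63000e-01 -9.65000e-01  3.72881e+02]
 [ 0.00000e+00  0.00000e+00  0.00000e+00  1.00000e+00]] [188.39124667 569.13156579 230.34925231] [-1.79904581e+02 -8.31990725e-03  1.61678982e+02]
```

>>> apply_moves:
  targets:
    - [0,0,-17,0,0,-0.116,0]
    - [0,0,-17,0,0,-0.116,0]
    - [0,0,-16,0,0,-0.116,0]
    - [-30,-50,0,0,0,0,0]
    - [-30,-50,0,0,0,0,0]
    - [-30,-50,0,0,0,0,0]
    - [-30,-50,0,0,0,0,0]
    - [-30,-50,0,0,0,0,0]
    - [-30,-50,0,0,0,0,0]
    - [-30,-50,0,0,0,0,0]
    - [-30,-50,0,0,0,0,0]
    - [-30,-50,0,0,0,0,0]
    - [-27,-50,0,0,0,0,0]
    - [0,-18,0,0,0,0,0]
    - [0,0,0,0,0,0,0]

```text
time: 1.98
tool_pos: [499.8, 59.3, 280.8]
tcp_rot: [180.0, -0.1, -178.5]
ft_force: [-0.8, 0.2, -0.5]
finger_gap: 85.3
grip_force: 0.0
```

```bash
python3 - <<'E'
from h import *
s=sensors.sense(); c=cal("wrist"); a=snap("wrist","pics/w1.png"); np.save("w1.npy",a); np.savez("w1c.npz",K=c[0],P=c[1])
print(s["tool_pos"],s["tcp_rot"])
cv2.imwrite("pics/w1.png",cv2.resize(a,(800,500),interpolation=cv2.INTER_CUBIC)[:,:,::-1])
E
```

```text
[499.77090442  59.27431512 280.78528414] [ 1.79988168e+02 -6.86369033e-02 -1.78515294e+02]
```

View pics/w1.png

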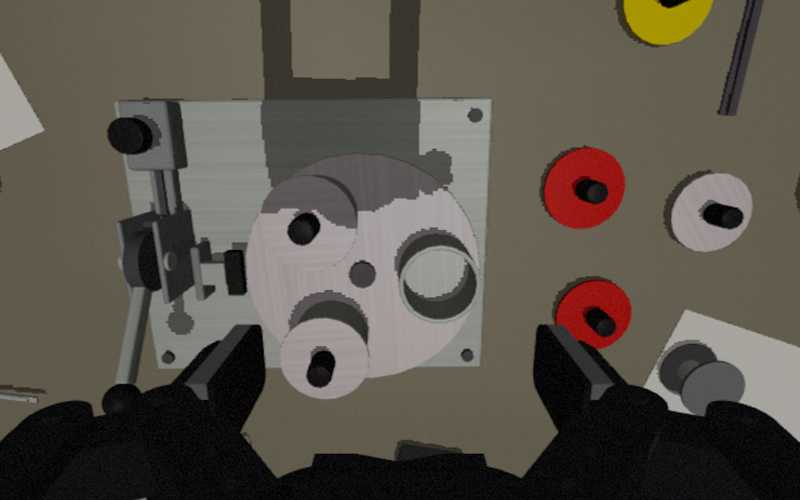

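The wrist view (scaled ×1.25) shows the button top at (126,135), the hub at (362,274), the pot rim centre at about (438,284), the cover disc at (711,212) and the ball at about (120,398), which a finger partly hides.

```bash
python3 - <<'E'
from h import *
d=np.load("w1c.npz"); c=(d["K"],d["P"]); a=np.load("w1.npy").astype(int)
f=lambda x,y,z:onz(c,(x+.5)/1.25-.5,(y+.5)/1.25-.5,z)
C=[f(480,366,12),f(158,368,12),f(116,101,12),f(492,98,12)]
F=np.array([[110,115],[110,-215],[-150,-215],[-150,115]],float); W=np.array(C)[:,:2]
fm,wm=F.mean(0),W.mean(0); H=(F-fm).T@(W-wm); yaw=np.arctan2(H[0,1]-H[1,0],H[0,0]+H[1,1])
R=np.array([[np.cos(yaw),-np.sin(yaw)],[np.sin(yaw),np.cos(yaw)]]); t=wm-R@fm
print("yaw",np.degrees(yaw),"t",t,"res",(W-(F@R.T+t)).round(1).tolist())
print("hub",f(362,274,45),"pot",f(438,284,85),"btn",f(126,135,70),"ball",f(120,400,126.5))
# cover disc by mask
m=(a.min(2)>140).astype(np.uint8); m[:, :520]=0
for k in cv2.findContours(m,cv2.RETR_EXTERNAL,cv2.CHAIN_APPROX_NONE)[0]:
    if cv2.contourArea(k)>800: 
        e=cv2.fitEllipse(cv2.convexHull(k)); print("disc",e,onz(c,*e[0],13))
dk=(a.max(2)<45).astype(np.uint8)
n,l,s,ce=cv2.connectedComponentsWithStats(dk)
for i in range(1,n):
    if 60<s[i,4]<2000: print(s[i],ce[i].round(1))
E
```

```text
yaw 1.808094911264602 t [554.75585616  29.09230535] res [[-1.6, -1.9], [-1.3, 1.3], [1.6, 2.5], [1.3, -1.9]]
hub [554.32620722  28.26838198  45.        ] pot [548.37451151  91.61495486  85.        ] btn [ 440.50187684 -149.13100393   70.        ] ball [ 631.90730983 -146.02500189  126.5       ]
disc ((728.6864013671875, 359.7342529296875), (72.92438507080078, 469.80364990234375), 117.29952239990234) [746.17517941 612.55192165  13.        ]
disc ((569.0108642578125, 169.4321746826172), (56.42015075683594, 67.6634292602539), 47.73044204711914) [496.4476998  346.63576965  13.        ]
[528   0  22   6  85] [536.8   1.8]
[584   0  15  57  81] [591.2  26.8]
[580   0  24  92 248] [591.9  44.4]
[ 86  94  37  29 855] [103.9 108.1]
[460 143  26  20 378] [472.8 152.4]
[562 163  32  20 468] [577.9 172.2]
[230 170  26  26 468] [242.7 182.5]
[179 200  18  36 534] [188.  217.2]
[468 247  24  22 355] [479.9 257.3]
[246 280  22  30 480] [256.5 294.6]
[540 287  32  28  70] [553.6 298.9]
```

>>> apply_moves:
  targets:
    - [-25,-41.6,10,0,0,0,0]
    - [-25,-41.6,20,0,0,0,0]
    - [-25,-41.6,20,0,0,0,0]
    - [-25,-41.6,20,0,0,0,0]
    - [-25.4,-41.6,20,0,0,0,0]
    - [0,0,30,0,0,0,0]
    - [0,0,30,0,0,0,0]
    - [0,0,26,0,0,0,0]
    - [0,0,0,0,0,0,0.3]
    - [0,0,0,0,0,0,0.3]
  force: 30

```text
time: 3.28
tool_pos: [632.1, -143.2, 106.7]
tcp_rot: [-180.0, 0.1, -178.3]
ft_force: [-0.3, -0.5, 0.7]
finger_gap: 59.4
grip_force: 0.0
```

```bash
python3 - <<'E'
from h import *
a=snap("side"); b=snap("wrist")
s=cv2.resize(a[160:290,310:450],None,fx=3.8,fy=3.8,interpolation=cv2.INTER_CUBIC)
w=cv2.resize(b[150:400,0:400],(480,300))
o=np.zeros((500,800,3),np.uint8); o[:494,:532]=s[:494,:532]; o=np.hstack([o[:,:400],np.vstack([cv2.resize(b,(400,250)),np.zeros((250,400,3),np.uint8)])])
o[:, :400]=cv2.resize(s,(400,500)); cv2.imwrite("pics/g1.png",o[:,:,::-1])
E
```

```text
(no output)
```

View pics/g1.png

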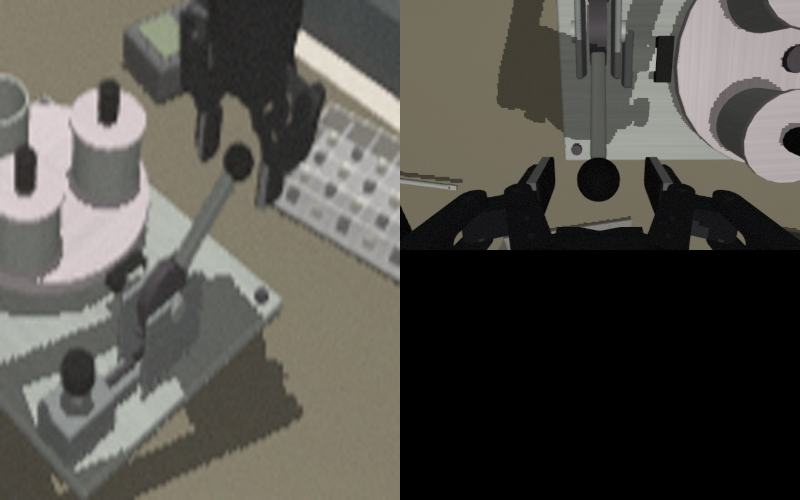

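The ball sits centred between the fingers: wrist panel (598,180), fingers at 545 and 652. Closing now.

>>> apply_moves:
  targets:
    - [0,0,0,0,0,0,0.8]
    - [0,0,0,0,0,0,0.8]
    - [0,0,0,0,0,0,0.8]
    - [0,0,0,0,0,0,0.8]
  force: 40

```text
time: 3.88
tool_pos: [631.8, -144.4, 106.3]
tcp_rot: [-180.0, 0.1, -178.4]
ft_force: [-0.2, 1.1, 5.9]
finger_gap: 23.2
grip_force: 38.9
```

>>> apply_moves:
  targets:
    - [6.9,0,-9.2,0,0,0,0.8]
    - [7.9,0,-8.4,0,0,0,0.8]
    - [8.7,0,-7.5,0,0,0,0.8]
    - [9.4,0,-6.6,0,0,0,0.8]
    - [10.1,0,-5.6,0,0,0,0.8]
    - [10.6,0,-4.5,0,0,0,0.8]
    - [11,0,-3.4,0,0,0,0.8]
    - [11.3,0,-2.2,0,0,0,0.8]
    - [11.5,0,-1,0,0,0,0.8]
    - [0,0,0,0,0,0,0.8]
    - [0,0,0,0,0,0,0.8]

```text
time: 5.25
tool_pos: [543.8, -147.0, 153.9]
tcp_rot: [-180.0, 0.0, -178.4]
ft_force: [3.2, -5.0, -2.5]
finger_gap: 20.2
grip_force: 35.7
```

```bash
python3 - <<'E'
from h import *
a=snap("side"); b=snap("wrist")
s=cv2.resize(a[140:280,290:430],(400,400),interpolation=cv2.INTER_CUBIC)
o=np.hstack([s,cv2.resize(b[100:400,100:400],(400,400))]); cv2.imwrite("pics/g2.png",o[:,:,::-1])
E
```

```text
(no output)
```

View pics/g2.png

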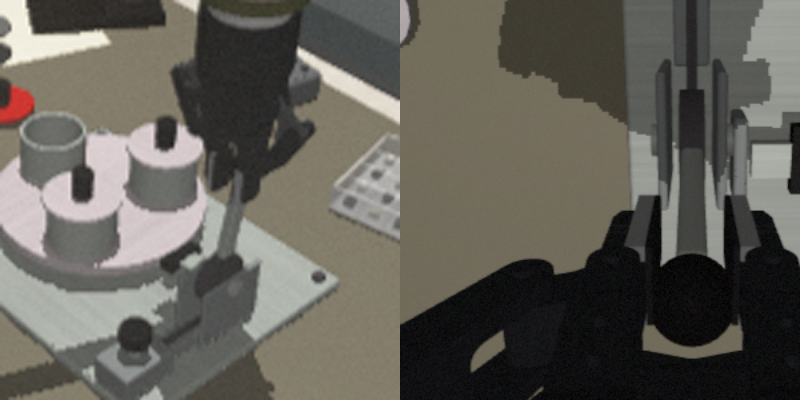

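```bash
python3 - <<'E'
from h import *
c=cal("wrist"); s=sensors.sense(); print(s["tool_pos"],s["ft_force"],s["finger_gap"])
u,v=100+292*.75,100+300*.75
o,d=ray(c,u,v)
for dep in (130,136,142,148): print(dep,(o+d*dep).round(1))
for z in (165,170,175):print(onz(c,u,v,z).round(1))
# cheeks (z=74 tops), bracket in crop: hinge y, button housing
print("lever root(692,150) z75",onz(c,100+292*.75,100+150*.75,75).round(1))
S=cal("side")
for x,y,z in((130,333,70),): print("btn side",onz(S,290+x*.35,140+y*.35,z).round(1))
print("ball side ~(240,180)",[onz(S,290+240*.35,140+180*.35,z).round(1) for z in(165,172)])
E
```

```text
[ 543.99889192 -146.98993686  153.87696211] [ 2.44609895 -5.10865218 -2.69437116] 20.264003070021452
130 [ 554.3 -146.4  182.4]
136 [ 557.8 -146.3  177.2]
142 [ 561.3 -146.2  171.9]
148 [ 564.8 -146.1  166.7]
[ 565.9 -146.1  165. ]
[ 562.6 -146.2  170. ]
[ 559.3 -146.3  175. ]
lever root(692,150) z75 [ 543.9 -146.8   75. ]
btn side [ 432.9 -153.2   70. ]
ball side ~(240,180) [array([ 553.6, -148.2,  165. ]), array([ 546.5, -154.2,  172. ])]
```

The ball has lagged to the +x edge of the pads, at about (561,-146,172), so the lever is at roughly 0.79. I'll let go so it rests on notch 2, then regrip centred.

>>> apply_moves:
  targets:
    - [0,0,0,0,0,0,0.35]
    - [0,0,0,0,0,0,0.35]
    - [0,0,0,0,0,0,0.35]
    - [-15,0,0,0,0,0,0.35]
    - [-14,0,2,0,0,0,0.35]
    - [0,0,0,0,0,0,0.35]

```text
time: 6.1
tool_pos: [573.5, -145.6, 151.3]
tcp_rot: [180.0, -0.0, -178.4]
ft_force: [0.5, -0.3, -0.7]
finger_gap: 55.5
grip_force: 0.0
```

```bash
python3 - <<'E'
from h import *
c=cal("wrist"); s=sensors.sense(); b=snap("wrist"); np.save("w3.npy",b); print(s["tool_pos"],s["finger_gap"])
g=cv2.cvtColor(b[200:400,220:420],cv2.COLOR_RGB2GRAY)
h=cv2.HoughCircles(cv2.equalizeHist(g),cv2.HOUGH_GRADIENT,1,20,param1=80,param2=14,minRadius=22,maxRadius=45)
print(None if h is None else (h[0][:6]+[220,200,0]).round(1))
if h is not None:
  for x,y,rr in h[0][:3]:
    o,d=ray(c,x+220,y+200); print((o+d*c[0][0,0]*13/rr).round(1), [onz(c,x+220,y+200,z).round(1)[:2] for z in (165,170,175)])
cv2.imwrite("pics/g3.png",cv2.resize(b[150:400,180:460],(560,500))[:,:,::-1])
E
```

```text
[ 573.45829163 -145.64495246  151.3251864 ] 55.53801020817401
[[272.5 294.5  44.4]
 [281.5 350.5  44.4]
 [271.5 316.5  44.4]
 [310.5 341.5  44.4]
 [352.5 336.5  44.4]
 [371.5 323.5  44.4]]
[ 561.2 -159.3  199. ] [array([ 580.4, -163.7]), array([ 577.6, -163. ]), array([ 574.8, -162.4])]
[ 577.  -156.2  203.3] [array([ 606.3, -160.1]), array([ 602.4, -159.6]), array([ 598.6, -159.1])]
[ 567.4 -159.4  200.7] [array([ 590.3, -164.1]), array([ 587.1, -163.5]), array([ 583.9, -162.8])]
```

View pics/g3.png

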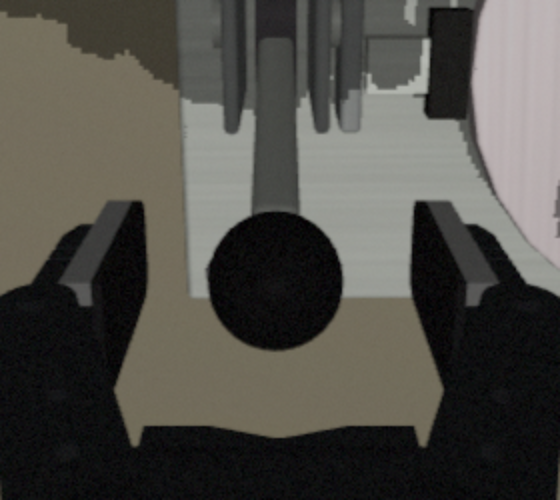

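The ball is at crop (275,280), r 68, which is full-image (317.5,290), r 34. It is centred between the pads, whose inner edges are at 147 and 412.

```bash
python3 - <<'E'
from h import *
c=cal("wrist")
o,d=ray(c,317.5,290); print([(o+d*k).round(1) for k in (134,138,142)], [onz(c,317.5,290,z).round(1) for z in (165,170)])
print(sensors.sense()["tool_pos"], c[1][:3,3])
E
```

```text
[array([ 573.1, -145.9,  172.9]), array([ 575.1, -145.9,  169.3]), array([ 577. , -145.9,  165.7])] [array([ 577.4, -145.9,  165. ]), array([ 574.7, -145.9,  170. ])]
[ 572.94420113 -145.65235834  151.27410379] [ 507.24338845 -147.13996962  293.87443709]
```

>>> apply_moves:
  targets:
    - [-2,0,2,0,0,0,0.35]
    - [0,0,0,0,0,0,0.9]
    - [0,0,0,0,0,0,0.9]
    - [0,0,0,0,0,0,0.9]
    - [0,0,0,0,0,0,0.9]
    - [0,0,0,0,0,0,0.9]
  force: 90

```text
time: 6.9
tool_pos: [575.0, -146.1, 150.0]
tcp_rot: [-180.0, 0.0, -178.4]
ft_force: [-0.8, -3.3, 0.9]
finger_gap: 22.0
grip_force: 88.2
```

>>> apply_moves:
  targets:
    - [5,0,-1.5,0,0,0,0.9]
    - [5.4,0,-1.3,0,0,0,0.9]
    - [5.7,0,-1,0,0,0,0.9]
    - [5.7,0,-0.8,0,0,0,0.9]
    - [5,0,-0.4,0,0,0,0.9]
    - [4.6,0,-0.2,0,0,0,0.9]
    - [0,0,0,0,0,0,0.9]
    - [0,0,0,0,0,0,0.9]

```text
time: 7.9
tool_pos: [543.4, -146.4, 154.8]
tcp_rot: [180.0, -0.0, -178.4]
ft_force: [-0.7, 0.3, -0.7]
finger_gap: 8.3
grip_force: 0.0
```

```bash
cat > ball.py <<'E'
from h import *
def ball():
    c=cal("wrist"); s=sensors.sense(); b=snap("wrist")
    # column profile near the ball: lowest dark row (ball's far edge) and top edge vs the bar
    col=cv2.cvtColor(b,cv2.COLOR_RGB2GRAY)[230:390,312:322].mean(1)
    print(s["tool_pos"].round(1),s["ft_force"].round(1),s["finger_gap"]); print(col[::3].round(0).astype(int).tolist())
E
python3 -c "
from ball import *; ball()"
```

```text
[ 543.4 -146.4  154.8] [-0.7  0.3 -0.7] 8.342174308071755
[70, 69, 69, 69, 71, 70, 70, 70, 68, 71, 70, 69, 70, 70, 71, 71, 70, 70, 70, 70, 70, 70, 70, 69, 70, 70, 70, 70, 81, 88, 4, 6, 8, 10, 11, 10, 10, 7, 11, 9, 12, 13, 17, 19, 17, 16, 14, 13, 9, 12, 13, 15, 11, 12]
```

The pinch slips because the friction is too low. I'll push the ball with shut fingers from its +x side instead.

>>> apply_moves:
  targets:
    - [0,0,-25,0,0,0,1]
    - [0,0,-30,0,0,0,1]
    - [-33,0,0,0,0,0,1]
    - [-34,0,0,0,0,0,1]
    - [0,0,24,0,0,0,1]
    - [0,0,24,0,0,0,1]
    - [0,0,0,0,0,0,1]

```text
time: 8.82
tool_pos: [608.9, -144.1, 159.0]
tcp_rot: [179.9, -0.3, -178.4]
ft_force: [-0.7, 0.5, -0.3]
finger_gap: 0.0
grip_force: 0.0
```

>>> apply_moves:
  targets:
    - [6,0,0,0,0,0,1]
    - [6,0,0,0,0,0,1]
    - [6,0,0,0,0,0,1]
    - [0,0,0,0,0,0,1]
    - [0,0,0,0,0,0,1]

```text
time: 9.45
tool_pos: [593.1, -145.5, 162.8]
tcp_rot: [-180.0, 0.1, -178.4]
ft_force: [2.8, -0.0, 2.5]
finger_gap: 0.0
grip_force: 1.5
```

```bash
python3 - <<'E'
from ball import *
ball()
a=snap("side");b=snap("wrist")
o=np.hstack([cv2.resize(a[140:280,290:430],(400,400),interpolation=cv2.INTER_CUBIC),cv2.resize(b[100:400,170:470],(400,400))]); cv2.imwrite("pics/g4.png",o[:,:,::-1])
E
```

```text
[ 593.1 -145.5  162.8] [ 2.8 -0.   2.5] 0.02377292044277006
[12, 13, 12, 14, 9, 10, 11, 7, 26, 27, 26, 28, 25, 26, 26, 25, 22, 25, 26, 38, 35, 29, 26, 16, 20, 16, 17, 16, 16, 18, 16, 17, 18, 16, 14, 17, 19, 19, 61, 86, 81, 55, 106, 111, 111, 97, 68, 14, 9, 14, 15, 9, 11, 13]
```

View pics/g4.png

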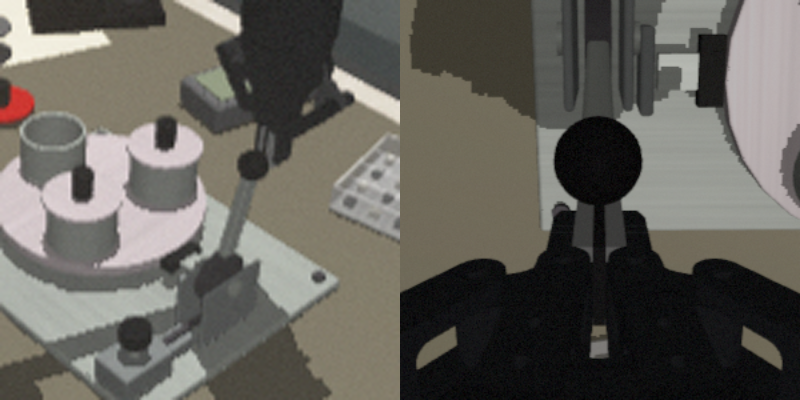

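The shut fingers touch the ball: it is at crop (598,160) in the wrist panel and upright-ish in the side panel at (253,165). I'll keep pushing.

>>> apply_moves:
  targets:
    - [6,0,0,0,0,0,1]
    - [6,0,0,0,0,0,1]
    - [6,0,0,0,0,0,1]
    - [6,0,0,0,0,0,1]
    - [6,0,0,0,0,0,1]
    - [0,0,0,0,0,0,1]
    - [0,0,0,0,0,0,1]

```text
time: 10.48
tool_pos: [562.2, -146.1, 161.5]
tcp_rot: [180.0, -0.0, -178.4]
ft_force: [1.8, -0.2, 0.1]
finger_gap: -0.2
grip_force: 1.3
```

```bash
python3 - <<'E'
from h import *
c=cal("wrist"); s=sensors.sense(); b=snap("wrist"); print(s["tool_pos"].round(1),s["ft_force"].round(1))
g=cv2.GaussianBlur(cv2.cvtColor(b,cv2.COLOR_RGB2GRAY),(3,3),0)
m=(g[150:270,260:380]<22).astype(np.uint8)
# ball: dark region's widest row of left/right extents above the finger roots
for v in range(0,120,6):
    x=np.flatnonzero(m[v]); print(150+v, (260+x[0],260+x[-1],len(x)) if len(x) else None)
E
```

```text
[ 562.2 -146.1  161.5] [ 1.8 -0.2  0.1]
150 None
156 None
162 None
168 None
174 None
180 None
186 None
192 (np.int64(307), np.int64(327), 21)
198 (np.int64(296), np.int64(338), 43)
204 (np.int64(291), np.int64(343), 53)
210 (np.int64(288), np.int64(347), 60)
216 (np.int64(286), np.int64(349), 64)
222 (np.int64(285), np.int64(350), 66)
228 (np.int64(285), np.int64(349), 65)
234 (np.int64(286), np.int64(348), 63)
240 (np.int64(289), np.int64(345), 57)
246 (np.int64(293), np.int64(341), 49)
252 (np.int64(300), np.int64(334), 35)
258 (np.int64(315), np.int64(322), 8)
264 (np.int64(286), np.int64(352), 36)
```

```bash
python3 -c "
from h import *
c=cal('wrist'); print(onz(c,317.5,224.8,174.5)); o,d=ray(c,317.5,224.8); print(o+d*360.3*13/33)"
```

```text
[ 539.83147329 -146.99208516  174.5       ]
[ 541.5873743  -146.97069882  169.23757557]
```

>>> apply_moves:
  targets:
    - [4,0,0,0,0,0,1]
    - [3.5,0,0,0,0,0,1]
    - [0,0,0,0,0,0,1]
    - [0,0,0,0,0,0,1]

```text
time: 11.02
tool_pos: [555.0, -146.4, 161.9]
tcp_rot: [180.0, -0.0, -178.4]
ft_force: [3.4, -0.0, 1.8]
finger_gap: 0.2
grip_force: 1.4
```

>>> apply_moves:
  targets:
    - [-5,0,0,0,0,0,1]
    - [-7,0,0,0,0,0,1]
    - [-10,0,0,0,0,0,1]
    - [-12,0,0,0,0,0,1]
    - [0,0,0,0,0,0,1]

```text
time: 11.65
tool_pos: [589.7, -145.3, 161.6]
tcp_rot: [180.0, -0.0, -178.4]
ft_force: [-0.5, 0.1, -0.2]
finger_gap: -0.1
grip_force: 0.0
```

```bash
python3 - <<'E'
from h import *
c=cal("wrist"); s=sensors.sense(); b=snap("wrist"); print(s["tool_pos"].round(1),s["ft_force"].round(1))
g=cv2.GaussianBlur(cv2.cvtColor(b,cv2.COLOR_RGB2GRAY),(3,3),0)
m=(g<22).astype(np.uint8)
n,l,st,ce=cv2.connectedComponentsWithStats(m)
for i in range(1,n):
    if 1500<st[i,4]<6000: 
        print(st[i],ce[i]); print(onz(c,*ce[i],174.5))
cv2.imwrite("pics/g5.png",b[:,:,::-1])
E
```

```text
[ 589.7 -145.3  161.6] [-0.5  0.1 -0.2]
[ 282  125   71   72 3927] [317.14387573 160.46727782]
[ 542.83938871 -146.97763038  174.5       ]
```

The lever stands at notch 3: the ball is at x=542.8, upright, with the fingers clear. Now I'll fetch the cover.

>>> apply_moves:
  targets:
    - [0,0,-60,0,0,0,0.4]
    - [9,54.8,0,0,0,0,0.4]
    - [9,54.8,0,0,0,0,0.4]
    - [9,54.8,0,0,0,0,0.4]
    - [9,54.8,0,0,0,0,0.4]
    - [9,54.8,0,0,0,0,0.4]
    - [9,54.8,0,0,0,0,0.4]
    - [9,54.8,0,0,0,0,0.4]
    - [9,54.8,0,0,0,0,0.4]
    - [9,54.8,0,0,0,0,0.4]
    - [0,0,40,0,0,0,0.4]
    - [0,0,40,0,0,0,0.4]
    - [0,0,0,0,0,0,0.4]

```text
time: 13.32
tool_pos: [491.3, 343.8, 137.8]
tcp_rot: [-179.8, -0.4, -178.4]
ft_force: [-0.8, -0.1, -1.3]
finger_gap: 51.1
grip_force: 0.0
```

```bash
cat > disc.py <<'E'
from h import *
def go(zs=(13,41),save=None):
    c=cal("wrist"); s=sensors.sense(); b=snap("wrist",save); g=b.astype(int)
    print(s["tool_pos"].round(1),s["tcp_rot"].round(1),s["finger_gap"])
    m=((g.min(2)>120)&(g.max(2)-g.min(2)<40)).astype(np.uint8)
    for k in cv2.findContours(m,cv2.RETR_EXTERNAL,cv2.CHAIN_APPROX_NONE)[0]:
        if cv2.contourArea(k)>2500:
            e=cv2.fitEllipse(cv2.convexHull(k)); print("disc",np.round(e[0],1),np.round(e[1],1),onz(c,*e[0],zs[0]).round(1))
    n,l,st,ce=cv2.connectedComponentsWithStats((g.max(2)<45).astype(np.uint8))
    for i in range(1,n):
        if 300<st[i,4]<4000: print("dark",st[i],ce[i].round(1),onz(c,*ce[i],(zs[0]+zs[1])/2).round(1))
E
python3 -c "
from disc import *; go(save='pics/d1.png')"
```

```text
[491.3 343.8 137.8] [-179.8   -0.4 -178.4] 51.067731967632376
disc [347.9 345.3] [ 60.6 100.3] [621.5 371.9  13. ]
disc [324.5 208.7] [79.6 93.8] [500.7 348.   13. ]
disc [573.2 344.3] [15.5 22.7] [614.4 563.9  13. ]
disc [ -0.5 219.3] [224.6 311.7] [516.7  94.6  13. ]
dark [137 164  40  32 920] [156.7 179.4] [478.6 226.7  27. ]
dark [474 164  41  32 891] [494.  179.3] [471.5 467.9  27. ]
dark [311 194  27  32 679] [323.9 209.5] [497.4 347.3  27. ]
```

>>> apply_moves:
  targets:
    - [-3,1.7,40,0,0,0,0.4]
    - [-3,1.7,40,0,0,0,0.4]
    - [0,0,25,0,0,0,0.4]
    - [0,0,16,0,0,0,0.4]
    - [0,0,0,0,0,0,0.4]
    - [0,0,0,0,0,0,0.4]

```text
time: 14.12
tool_pos: [501.4, 349.6, 23.0]
tcp_rot: [179.9, 0.1, -178.4]
ft_force: [-0.2, -0.4, -0.2]
finger_gap: 51.3
grip_force: 0.0
```

```bash
python3 - <<'E'
from disc import *
go(save="pics/d2.png")
E
```

```text
[501.4 349.6  23. ] [ 1.799e+02  1.000e-01 -1.784e+02] 51.31545059903615
disc [314. 243.] [151.5 159.8] [495.3 347.4  13. ]
dark [ 571  179   69   62 3033] [608.3 207.1] [471.2 464.5  27. ]
dark [   0  180   60   61 2600] [ 26.6 206.9] [477.5 232.5  27. ]
dark [ 289  230   50   66 2607] [313.7 262.8] [498.5 347.5  27. ]
```

View pics/d2.png

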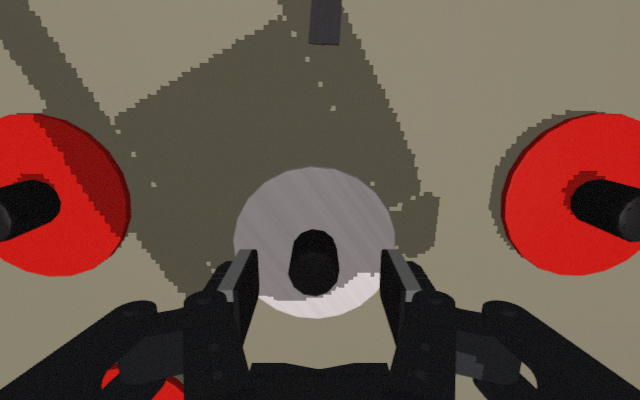

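The cover, unpainted with its disc at (314,243), lies between the fingers with the knob at (314,263). I'll shift about 5 mm to centre, then grip.

>>> apply_moves:
  targets:
    - [5,-2,3,0,0,0,0.4]
    - [0,0,2,0,0,0,0.4]
    - [0,0,0,0,0,0,0.4]
    - [0,0,0,0,0,0,0.9]
    - [0,0,0,0,0,0,0.9]
    - [0,0,0,0,0,0,0.9]
    - [0,0,0,0,0,0,0.9]
  force: 60

```text
time: 15.05
tool_pos: [495.4, 346.9, 16.2]
tcp_rot: [180.0, 0.0, -178.4]
ft_force: [-0.3, 0.3, 2.3]
finger_gap: 18.1
grip_force: 58.6
```

>>> apply_moves:
  targets:
    - [0,0,-58,0,0,0,0.9]
    - [0,0,-58,0,0,0,0.9]
    - [0,0,-58,0,0,0,0.9]
    - [-22.3,-43.5,0,0,0,0,0.9]
    - [-22.3,-43.5,0,0,0,0,0.9]
    - [-22.3,-43.5,0,0,0,0,0.9]
    - [-22.3,-43.5,0,0,0,0,0.9]
    - [-22.3,-43.5,0,0,0,0,0.9]
    - [-22.3,-43.5,0,0,0,0,0.9]
    - [0,0,0,0,0,0,0.9]
    - [0,0,0,0,0,0,0.9]

```text
time: 16.42
tool_pos: [635.8, 89.7, 189.3]
tcp_rot: [180.0, -0.1, -178.4]
ft_force: [0.6, -0.7, -0.6]
finger_gap: 18.1
grip_force: 58.8
```

```bash
python3 - <<'E'
from h import *
c=cal("wrist"); s=sensors.sense(); b=snap("wrist","pics/p1.png"); np.savez("p1c.npz",K=c[0],P=c[1]); print(s["tool_pos"].round(1),s["finger_gap"])
print("expected rim px",proj(c,(546,91,85)), "disc px", proj(c,s["tool_pos"]+[0,0,-3]))
E
```

```text
[635.8  89.7 189.3] 18.056577618526596
expected rim px [324.47612743  67.93636286] disc px [318.43067296 262.08602761]
```

View pics/p1.png

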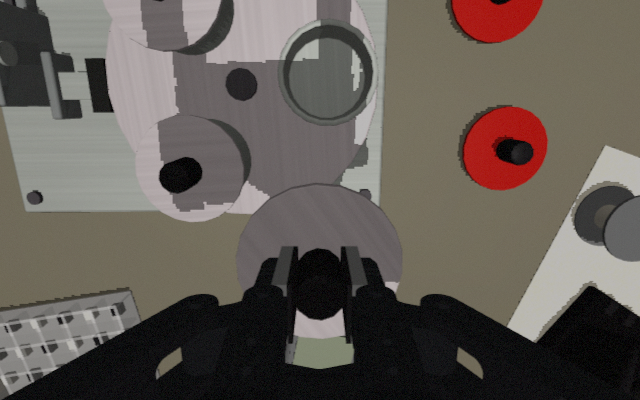

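The pot rim centre is at about (328,71), with outer x 278–377. The held disc spans x 236–403 with its near edge at row 183.

```bash
python3 - <<'E'
from h import *
d=np.load("p1c.npz"); c=(d["K"],d["P"]); g=cv2.cvtColor(cv2.imread("pics/p1.png"),cv2.COLOR_BGR2GRAY)
e=onz(c,319.5,183,186.3); print("disc -x edge",e,"centre x",e[0]+37)
l,r_=onz(c,236,262,186.3),onz(c,403,262,186.3); print("disc y",l,r_)
for L,R in((278,377),(285,372)): print("rim y",onz(c,L,73,85).round(1),onz(c,R,73,85).round(1))
p=[proj(c,(548+R*np.cos(t),93+R*np.sin(t),85)) for R in(33,29) for t in np.linspace(0,2*np.pi,5)[:4]]
print(np.round(p,1))
print("col 327:",g[8:34,326:330].mean(1).astype(int).tolist()); print(g[108:134,326:330].mean(1).astype(int).tolist())
E
```

```text
disc -x edge [600.47913899  89.21039624 186.3       ] centre x 637.4791389859004
disc y [636.70844416  53.64602955 186.3       ] [634.71790885 126.68681213 186.3       ]
rim y [549.9  61.1  85. ] [548.2 125.   85. ]
rim y [549.8  65.6  85. ] [548.2 121.8  85. ]
[[325.8 123.7]
 [378.5  72.8]
 [329.2  14.9]
 [276.3  69.9]
 [326.  117.5]
 [372.4  72.6]
 [329.   22. ]
 [282.5  70. ]]
col 327: [101, 102, 102, 102, 103, 104, 102, 102, 103, 102, 96, 93, 97, 94, 92, 87, 77, 51, 49, 48, 50, 50, 52, 49, 50, 50]
[93, 92, 93, 93, 93, 93, 93, 93, 92, 85, 58, 64, 86, 96, 92, 88, 82, 84, 103, 103, 103, 104, 104, 104, 104, 102]
```

>>> apply_moves:
  targets:
    - [44,2.7,0,0,0,0,0.9]
    - [44.1,2.7,0,0,0,0,0.9]
    - [0,0,35,0,0,0,0.9]
    - [0,0,35,0,0,0,0.9]
    - [0,0,0,0,0,0,0.9]
    - [0,0,0,0,0,0,0.9]

```text
time: 17.23
tool_pos: [548.4, 93.3, 121.2]
tcp_rot: [180.0, 0.1, -178.3]
ft_force: [-0.2, -0.2, -0.2]
finger_gap: 17.9
grip_force: 58.8
```

>>> apply_moves:
  targets:
    - [0.5,-0.5,12,0,0,0,0.9]
    - [0,0,6,0,0,0,0.9]
    - [0,0,3,0,0,0,0.9]
    - [0,0,2.5,0,0,0,0.9]
    - [0,0,0,0,0,0,0.9]

```text
time: 17.85
tool_pos: [547.5, 92.0, 96.3]
tcp_rot: [-180.0, -0.0, -178.4]
ft_force: [0.2, -0.1, -0.2]
finger_gap: 18.1
grip_force: 58.8
```

>>> apply_moves:
  targets:
    - [0,0,1.5,0,0,0,0.9]
    - [0,0,1,0,0,0,0.9]
    - [0,0,0,0,0,0,0.9]

```text
time: 18.23
tool_pos: [547.5, 92.0, 93.8]
tcp_rot: [-180.0, -0.0, -178.4]
ft_force: [0.5, 0.8, -1.1]
finger_gap: 18.3
grip_force: 58.8
```

>>> apply_moves:
  targets:
    - [0,0,1,0,0,0,0.9]
    - [0,0,0,0,0,0,0.9]
    - [0,0,0,0,0,0,0.9]

```text
time: 18.6
tool_pos: [547.7, 92.0, 93.1]
tcp_rot: [-180.0, 0.0, -178.4]
ft_force: [-1.1, 0.1, 1.5]
finger_gap: 18.0
grip_force: 59.1
```

>>> apply_moves:
  targets:
    - [0,0,0.5,0,0,0,0.9]
    - [0,0,0,0,0,0,0.55]
    - [0,0,0,0,0,0,0.55]
    - [0,0,0,0,0,0,0.55]
    - [0,0,0,0,0,0,0.55]
    - [0,0,-15,0,0,0,0.55]
    - [0,0,-40,0,0,0,0.55]
    - [0,0,-40,0,0,0,0.55]
    - [-40,0,-10,0,0,0,0.55]
    - [-40,0,0,0,0,0,0.55]
    - [0,0,0,0,0,0,0.55]

```text
time: 19.98
tool_pos: [629.2, 94.1, 197.6]
tcp_rot: [-180.0, 0.0, -178.4]
ft_force: [-0.2, -0.1, 0.1]
finger_gap: 37.9
grip_force: 0.0
```

```bash
python3 - <<'E'
from h import *
s=sensors.sense(); print(s["tool_pos"].round(1)); c=cal("wrist")
b=snap("wrist"); a=snap("side")
print("pot px",proj(c,(549.3,93,90)),proj(c,(549.3+37,93,90)),proj(c,(549.3-37,93,90)))
o=np.hstack([cv2.resize(a[150:290,280:420],(400,400),interpolation=cv2.INTER_CUBIC),cv2.resize(b[0:250,200:450],(400,400))]); cv2.imwrite("pics/p2.png",o[:,:,::-1])
E
```

```text
[629.2  94.1 197.6]
pot px [320.39758382  83.99911851] [318.87362617 140.72040137] [322.05172785  22.43233427]
```

View pics/p2.png

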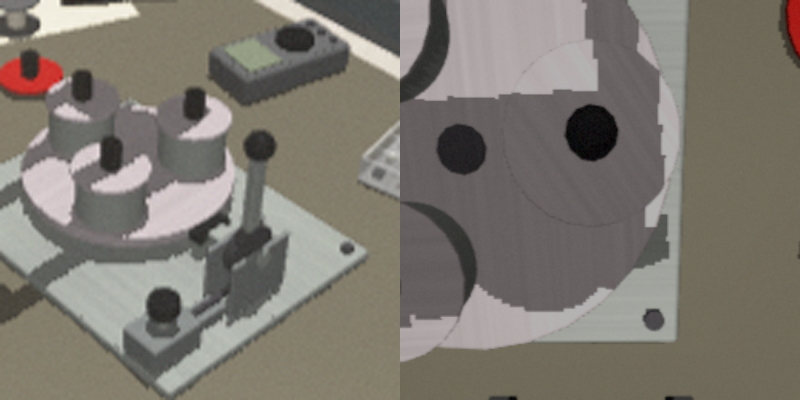

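The cover sits level on the pot, with its knob at (592,132) concentric with the disc. The lever is upright, with the ball at (260,146) in the side panel. Next is the release button.

>>> apply_moves:
  targets:
    - [32.6,-39.8,0,0,0,0,1]
    - [32.6,-39.8,0,0,0,0,1]
    - [32.6,-39.8,0,0,0,0,1]
    - [32.6,-39.8,0,0,0,0,1]
    - [32.5,-39.7,0,0,0,0,1]
    - [32.5,-39.7,0,0,0,0,1]
    - [0,0,40,0,0,0,1]
    - [0,0,40,0,0,0,1]
    - [0,0,30,0,0,0,1]
    - [0,0,0,0,0,0,1]
    - [0,0,0,0,0,0,1]

```text
time: 21.45
tool_pos: [439.5, -149.9, 89.1]
tcp_rot: [-179.9, 0.1, -178.4]
ft_force: [0.0, 0.0, 0.1]
finger_gap: -0.0
grip_force: 0.0
```

>>> apply_moves:
  targets:
    - [0,0,10,0,0,0,1]
    - [0,0,7,0,0,0,1]
    - [0,0,3,0,0,0,1]
    - [0,0,2,0,0,0,1]
    - [0,0,2,0,0,0,1]
    - [0,0,2,0,0,0,1]
    - [0,0,0,0,0,0,1]
    - [0,0,0,0,0,0,1]

```text
time: 22.45
tool_pos: [439.2, -149.9, 61.7]
tcp_rot: [-180.0, 0.0, -178.4]
ft_force: [-0.9, -0.0, 5.8]
finger_gap: 0.0
grip_force: 2.8
```

>>> apply_moves:
  targets:
    - [0,0,0,0,0,0,1]
    - [0,0,0,0,0,0,1]
    - [0,0,0,0,0,0,1]
    - [0,0,0,0,0,0,1]
    - [0,0,0,0,0,0,1]
    - [0,0,0,0,0,0,1]

```text
time: 23.2
tool_pos: [439.2, -149.8, 61.7]
tcp_rot: [-180.0, 0.0, -178.4]
ft_force: [0.2, 0.4, 5.4]
finger_gap: 0.2
grip_force: 2.8
```

```bash
cat > chk.py <<'E'
from h import *
s=sensors.sense(); print(s["tool_pos"].round(1),s["ft_force"].round(1))
T=cal("top"); ref=np.load("side0.npy"); a=snap("side"); S=cal("side"); g=a.max(2)
for n,im in(("start",ref),("now",a)):
    m=(im.max(2)<45).astype(np.uint8)[185:225,375:410]; k,l,st,ce=cv2.connectedComponentsWithStats(m)
    print(n,[(st[i,4],(ce[i]+[375,185]).round(1)) for i in range(1,k) if st[i,4]>20])
for th in (0,.37,.67,.97):
    t=np.radians(34.)+th; p=proj(S,(541.5+110*np.cos(t),-147+3*np.cos(t),65+110*np.sin(t))); print(th,p.round(1),g[int(p[1]),int(p[0])])
E
python3 chk.py
```

```text
[ 439.2 -149.8   61.7] [0.2 0.4 5.4]
start []
now [(np.int32(24), array([392.7, 203.3]))]
0 [393.6 202.3] 46
0.37 [387.4 197.5] 129
0.67 [379.8 197.5] 130
0.97 [370.6 201.2] 129
```

The lever has dropped: the ball is back at its starting pixel. I'll let the button up and retreat.

>>> apply_moves:
  targets:
    - [0,0,-4,0,0,0,1]
    - [0,0,-8,0,0,0,1]
    - [0,0,-40,0,0,0,1]
    - [0,0,-50,0,0,0,1]
    - [0,0,-50,0,0,0,1]
    - [0,0,0,0,0,0,1]
    - [0,0,0,0,0,0,1]
    - [0,0,0,0,0,0,1]

```text
time: 24.25
tool_pos: [437.8, -149.2, 211.5]
tcp_rot: [179.9, -0.2, -178.4]
ft_force: [0.4, 0.4, -0.5]
finger_gap: -0.1
grip_force: 0.0
```

```bash
python3 chk.py && python3 -c "
from bench import r; print(r.hand_in())"
```

```text
[ 437.8 -149.2  211.5] [ 0.4  0.4 -0.5]
start []
now []
0 [393.6 202.3] 49
0.37 [387.4 197.5] 128
0.67 [379.8 197.5] 131
0.97 [370.6 201.2] 131
the job is handed in; nothing more can be done
None
```

The job is handed in at about 24 s: the brake was set to the third notch, the cover seated level on the open pot, and the lever dropped fully back by the release button. I viewed 11 pictures, one over the limit of 10.

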